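# Wet the laundry soap with the spray gun, then hold up the soap dish

### The job

Wet the bar of soap for scrubbing: squeeze the red trigger of the spray gun in its bracket all the way in for about a second, with the white soap dish left standing where it is in the jet, and let the trigger spring back. Then take the soap dish by its sides, lift it off the ledge with the soap in it, keeping it level, and finish holding it steady about 10 cm above the ledge: do not put it down again. Leave the scrub brush and the two clothespins where they lie.

Things in the scene. Friction and masses are not known exactly. Their poses are not given: they have to be found in the camera images.
- gun_bracket: Aluminium bracket fixed to the ledge: base plate 85 x 100 x 8 mm and a 22 mm thick post ending in a collar round the gun's barrel. Origin on the ledge under the barrel, z up. The ledge is flat, at height 0; nothing stands between the gun's handle and the ledge.
- spray_gun: Spray gun (blue barrel, grey nozzle, black handle) clamped in the bracket on its side, nose down 20 degrees. Origin on the handle's axis at mid grip, 135 mm above the ledge. -x: level, to the handle's free end (handle x -94 to +50 mm, round, 28 mm thick; barrel's near side at x +43); +y: forward, the way the trigger faces, dipping 20 degrees; z: out of the gun's upper side, leaning forward.
- squeeze (a point): Fixed point in the gun, x 0, y +8, z 0 mm: where to centre fingers that close evenly along gun y, reaching in along -z of the gun. There the handle's back is at gun y -14 mm and does not give; the trigger's outer face is at y +44 mm at rest (58 mm across both) and y +32 mm fully squeezed (46 mm across). Centred further forward, the handle stops the fingers too soon.
- trigger_pad (a point): Middle of the trigger's thickness at the place to press, 50 mm from its pivot; moves with it. The trigger is a red lever before the handle, 12 mm thick, 22 mm wide, 100 mm long, from its pivot beside the barrel (gun x +50, y +26 mm) toward the handle's free end, spreading away from the handle.
- trigger (a joint): Angle of the trigger: 0 rad at rest, 0.24 rad fully squeezed against the handle (end stop); sprung back by itself, about 5 N at the place to press at the start and 9 N at the end stop.
- nozzle (a point): Middle of the nozzle's front face, the source of the jet, at gun x +82, y +116, z 0 mm. The nozzle head is 50 mm thick. The dish stands about 150 mm in front of it.
- soap_dish: White ceramic soap dish, an oblong with round ends: 120 mm long (its x), 60 mm wide (its y), 32 mm high, about 0.2 kg, open at the top. Origin in the centre of its underside, z up. Its long sides are straight upright walls, 60 mm long and 6 mm thick, outer faces at y -30 and +30 mm. It stands on the ledge.
- soap: Pink bar of soap, 76 mm long (x), 38 mm wide (y), 26 mm high, about 85 g, lying loose in the dish along its length on ribs 9.5 mm above the dish's underside; its top is 3.5 mm above the rim. Origin in the centre of its underside.
- scrub_brush: Yellow scrub brush lying on its bristles, 150 x 58 mm, 45 mm high. Leave alone. Origin in the centre of its underside.
- clothespin_a: Orange clothespin lying on the ledge, 75 x 24 mm, 12 mm high. Leave alone. Origin in the centre of its underside.
- clothespin_b: The other orange clothespin, the same. Leave alone.
There are look-alikes about, which are no part of the job. Of the things shaped like the soap_dish, the white one is meant. There is more than one size of the soap; the job needs the larger.

How it is judged:
By the outcome, as a careful person would: the job done as asked, in the order asked, and still so for the second after the job is handed in, while the arm keeps its last pose, push and grip.
It also fails if it takes over 51 s, if anything falls off the work surface, if the arm or the gripper's body presses on something with over 40 N, if the wrist force passes 120 N, or if a joint passes its speed limit or range.

### The arm

A 6-joint arm with a two-finger parallel gripper is mounted at the origin on the work surface. World frame = base frame: x ahead of the robot, y to its left, z up, the work surface at z = 0. Lengths are in mm, angles in rad, forces in N, time in s.
With the tool pointing down it reaches from about 350 to 775 mm from the base axis. Payload 7.3 kg.
Tool frame: the origin (TCP) lies between the finger pads; the fingertips stand bot.tip_extent ahead of it and the grasp point (between the pads) lies 6 mm ahead of it (bot.tip_extent is the distance from the TCP to the fingertips, in mm); x points along the fingers, y is the direction in which the jaws open and shut, and the axes are right-handed (so a half turn about x gives the same grasp; the last joint's range is limited). The gripper opens to 92 mm and grips with 3 to 60 N. Pads are 19 mm wide; open, the fingers measure 130 mm over their backs; the gripper's body (75 mm by 190 mm) begins 47 mm behind the grasp point.
Start: joints at [-1.426, 0.342, 1.524, -0, 1.275, -0.146], TCP at [150.549, -502.969, 251.741] pointing down, gripper open.
Joint ranges: [-2.53, 2.53], [-0.77, 2.02], [0.04, 2.7], [-1, 4.14], [0.28, 2.66], [-3.11, 3.11]. Speed limits (rad/s): [2.57, 2.57, 3.14, 3.14, 3.14, 3.14].

### API

Orientations are given as [roll, pitch, yaw] about the fixed x, y, z axes, in that order (R = Rz(yaw) Ry(pitch) Rx(roll)).
In Python, from plant import bot, capture, workorder gives the robot as it stands. The module is installed in compiled form; this text tells all that it offers.
- The arm moves only by the shell command python3 -m crank 'ROWS'. ROWS is JSON, a list of rows, each an object with "linear": the shift along the tool's x, y, z in cm, a list of three; "delta_rot": the turn, a rotation vector about the tool's x, y, z in degrees, a list of three; "fingers": the opening, from 0 (shut) to 1 (fully open). In form: [{"linear": [x, y, z], "delta_rot": [wx, wy, wz], "fingers": fingers}, ...]. A call has exactly 5 rows; each row shifts and turns the commanded pose from where the row before left it, along the tool's axes as they then stand; what a row does not reach is not made up. A row lasts 1/10 s, in which the tool goes at most 50 mm and 8.59 degrees, less where a joint would pass 70% of its speed; a pose out of reach is approached as far as the arm can. A call with a gripper value outside its range is refused whole. The fingers move at their own pace and stop on an object; the grip force is fixed at half the most. Time passes only in rows, so rows that do not move let the fingers close, or fill a call up. It gives the time, the measured TCP pose, the force and the opening at its end, in the units of the state.
- bot.get_obs(): the state, without advancing time (a new reading comes with each control period).
- capture(name): name is "side" or "top"; returns a dict with "image" (400x640x3 uint8, blue, green, red), "mtx" (3x3 intrinsics, pixels), "pose" (4x4, takes a point from camera to world coordinates). Camera axes: x right, y down, z forward; pixel columns grow to the right and rows downward; lengths in mm; the calibration is good to about 2 mm. A picture is of the moment at which its call begins. There is no depth.
- workorder.close_job(): hands the job in, once; it reports no verdict.
The state is a dict: "time": time; "joint_positions": joint angles; "dq": joint speeds; "tau": joint torques, N m; "tool_pos": TCP position; "tcp_rot": TCP orientation; "contact_force": force on the tool from outside, world axes, zero at the start; "moment": the same for the moment, N m; "grip_width": finger opening in mm.
Only numpy, scipy, OpenCV 4.12 (cv2) and the standard library are available. Lean on these libraries where they do the work, as an engineer would, in place of code of your own. Each camera call takes 0.05 s, during which the arm holds its last target. There are 200 camera calls.

## Working session

There is one attempt and no reset: what is moved stays moved. The work goes in short steps, Python scripts to look and compute and a shell command to move; the robot and the scene stay as the last step left them, time stands still between calls to the robot, and variables do not carry over. Pictures are saved under pics/ and viewed, on a budget of 10 in all, crops included, one or two more only if the job needs it, and the job is handed in when it is done.

```bash
mkdir -p pics
python3 - <<'E'
from plant import bot,capture
import cv2,numpy as np
print(bot.get_obs(), bot.tip_extent)
for n in("side","top"):
    c=capture(n); cv2.imwrite(f"pics/{n}0.png",c["image"]); np.savez(f"{n}.npz",**{k:c[k] for k in("mtx","pose","image")})
    print(n,c["mtx"].tolist(),np.round(c["pose"],3).tolist())
E
```

```text
{'time': 0.0, 'joint_positions': array([-1.42600417e+00,  3.42716793e-01,  1.52504212e+00, -9.96115113e-06,
        1.27540759e+00, -1.46005886e-01]), 'dq': array([-0.00129223, -0.00059375,  0.00037982, -0.00091223,  0.00131029,
        0.00011213]), 'tau': array([-1.75125428e-03, -4.31241024e+01, -2.44228953e+01,  7.15137203e-02,
        5.57394954e-02, -1.06980574e-04]), 'tool_pos': array([ 150.48605833, -502.56967509,  251.03925867]), 'tcp_rot': array([-1.71075013,  1.56922245,  1.72164347]), 'contact_force': array([-0.10249339, -0.08349264,  0.39652419]), 'moment': array([-0.02466302,  0.03403706, -0.01398562]), 'grip_width': 91.6457559327185} 25.0
side [[417.7280852166187, 0.0, 319.18361738901166], [0.0, 417.7280852166187, 200.81140248607792], [0.0, 0.0, 1.0]] [[0.956, -0.167, 0.243, 360.396], [-0.294, -0.475, 0.83, -633.186], [-0.023, -0.864, -0.503, 541.928], [0.0, 0.0, 0.0, 1.0]]
top [[378.8377235982283, 0.0, 320.04665633257605], [0.0, 378.8377235982283, 198.8190160026295], [0.0, 0.0, 1.0]] [[0.011, -0.986, 0.166, 395.793], [-1.0, -0.007, 0.025, 77.358], [-0.024, -0.166, -0.986, 977.911], [0.0, 0.0, 0.0, 1.0]]
```

View pics/side0.png

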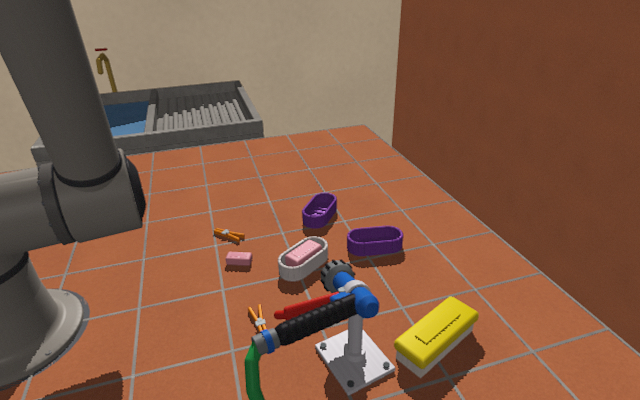

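View pics/top0.png

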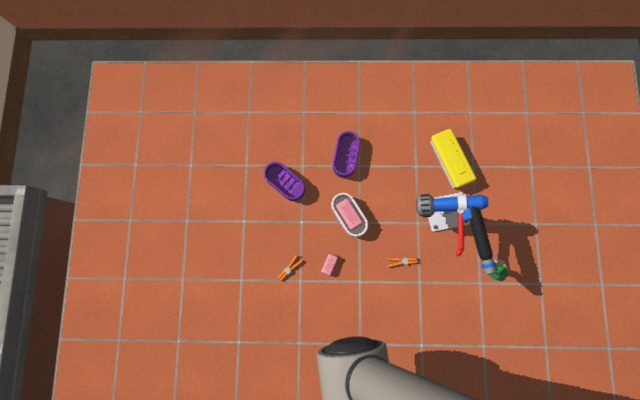

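Candidates for the dish: white (top 349,215 / side 303,258), purple (285,182 / 320,210) and purple (346,154 / 376,241). I choose the white one. Candidates for the soap: the large bar in the white dish (top 349,213), and the small loose one (330,265). There is only one gun, with its handle at top (482,235) and red trigger at (461,235). Next I measure and make one close crop.

```bash
cat > h.py <<'E'
import numpy as np,cv2
from scipy.spatial.transform import Rotation as Ro
def load(n): return dict(np.load(n+".npz"))
def plane(c,p,z):
    d=c["pose"][:3,:3]@np.linalg.inv(c["mtx"])@np.array([p[0],p[1],1.]); o=c["pose"][:3,3]
    return o+d*(z-o[2])/d[2]
def proj(c,P):
    q=c["mtx"]@(c["pose"][:3,:3].T@(np.asarray(P,float)-c["pose"][:3,3])); return q[:2]/q[2]
def delta(pos,R):
    "remaining move tool frame cm & deg"
    from plant import bot
    o=bot.get_obs(); R0=Ro.from_euler("xyz",o["tcp_rot"]).as_matrix()
    return R0.T@(pos-o["tool_pos"])/10, np.degrees(Ro.from_matrix(R0.T@R).as_rotvec()), o
E
python3 - <<'E'
from h import *
for n,roi in(("top",(405,180,520,290)),("side",(225,240,390,360))):
    c=load(n);im=c["image"];hsv=cv2.cvtColor(im,cv2.COLOR_BGR2HSV);x0,y0,x1,y1=roi
    M=np.zeros(im.shape[:2],np.uint8);M[y0:y1,x0:x1]=1
    ms={"black":((0,0,0),(180,110,55)),"red":((0,200,90),(4,255,255)),"blue":((100,130,60),(120,255,255))}
    for k,(a,b) in ms.items():
        m=cv2.inRange(hsv,a,b)*M
        cs=sorted(cv2.findContours(m,0,2)[0],key=cv2.contourArea)[-3:]
        for q in cs: 
            if cv2.contourArea(q)>20: print(n,k,cv2.contourArea(q),[np.round(v,1) for v in cv2.minAreaRect(q)[:2]],cv2.boxPoints(cv2.minAreaRect(q)).round(0).tolist())
    # dish: white
    roi2=(325,185,375,245) if n=="top" else (270,230,335,285)
    x0,y0,x1,y1=roi2;M[:]=0;M[y0:y1,x0:x1]=1
    m=(cv2.inRange(hsv,(0,0,110),(180,70,255))|cv2.inRange(hsv,(165,40,120),(180,140,255)))*M
    q=max(cv2.findContours(m,0,2)[0],key=cv2.contourArea);r=cv2.minAreaRect(q)
    print(n,"dish",r,[plane(c,p,32).round(0).tolist() for p in cv2.boxPoints(r)],plane(c,r[0],32))
t=load("top")["image"][130:290,270:520];s=load("side")["image"][180:400,220:420]
t=cv2.resize(t,None,fx=1.8,fy=1.8,interpolation=2);s=cv2.resize(s,None,fx=1.31,fy=1.31)
t=cv2.resize(t,(450,288));s=cv2.resize(s,(262,288))
cv2.imwrite("pics/crop1.png",cv2.resize(np.hstack([t,s]),(800,324)))
E
```

```text
top black 536.5 [array([479.4, 233. ]), array([53.6, 13.3])] [[466.0, 209.0], [479.0, 205.0], [492.0, 257.0], [479.0, 261.0]]
top blue 33.5 [array([488. , 265.2]), array([ 3.6, 12.5])] [[482.0, 264.0], [494.0, 262.0], [494.0, 266.0], [482.0, 268.0]]
top blue 267.5 [array([445.5, 203.5]), array([13., 23.])] [[434.0, 197.0], [457.0, 197.0], [457.0, 210.0], [434.0, 210.0]]
top blue 283.5 [array([475. , 207.5]), array([25., 24.])] [[463.0, 195.0], [487.0, 195.0], [487.0, 220.0], [463.0, 220.0]]
top dish ((349.3031005859375, 214.4190216064453), (44.94599533081055, 35.92595672607422), 27.552810668945312) [[502.0, 98.0, 32.0], [583.0, 57.0, 32.0], [531.0, -43.0, 32.0], [451.0, -1.0, 32.0]] [516.07659487  27.48589371  32.        ]
side black 40.5 [array([323.8, 280.8]), array([20.4,  5.6])] [[319.0, 272.0], [324.0, 270.0], [329.0, 290.0], [324.0, 291.0]]
side black 1602.5 [array([316.3, 319.4]), array([22.3, 86.3])] [[272.0, 327.0], [351.0, 292.0], [360.0, 312.0], [281.0, 347.0]]
side red 417.0 [array([301.8, 307.8]), array([12. , 56.6])] [[273.0, 311.0], [327.0, 293.0], [330.0, 304.0], [277.0, 322.0]]
side blue 125.5 [array([267.9, 340.4]), array([23. ,  8.4])] [[260.0, 331.0], [267.0, 328.0], [276.0, 350.0], [268.0, 353.0]]
side blue 201.0 [array([341. , 278.6]), array([14.3, 20.5])] [[328.0, 279.0], [345.0, 267.0], [353.0, 279.0], [337.0, 290.0]]
side blue 615.5 [array([356.4, 298.7]), array([47.9, 26.8])] [[329.0, 300.0], [341.0, 276.0], [384.0, 297.0], [372.0, 321.0]]
side dish ((300.367919921875, 245.5377655029297), (41.070804595947266, 52.60908889770508), 74.05460357666016) [[465.0, 112.0, 32.0], [585.0, 132.0, 32.0], [564.0, -13.0, 32.0], [460.0, -24.0, 32.0]] [516.62318173  46.65588435  32.        ]
```

View pics/crop1.png

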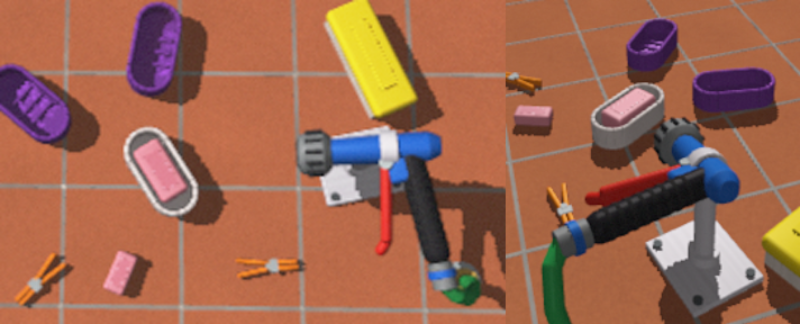

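The crop confirms the white dish with the large pink bar. The gun's handle runs from crop (413,160) to (437,262), the trigger is left of it, and the nozzle is at (305,152) pointing at the dish. Next come refined numbers.

Run:
```python
from h import *
T,S=load("top"),load("side")
# handle axis via row/col-wise midpoints of black contour
def axis(c,roi,alongrow):
    im=c["image"];hsv=cv2.cvtColor(im,cv2.COLOR_BGR2HSV);x0,y0,x1,y1=roi
    m=np.zeros(im.shape[:2],np.uint8);m[y0:y1,x0:x1]=cv2.inRange(hsv,(0,0,0),(180,110,60))[y0:y1,x0:x1]
    q=max(cv2.findContours(m,0,2)[0],key=cv2.contourArea);k=np.zeros_like(m);cv2.drawContours(k,[q],-1,1,-1)
    r=[]
    for i in (range(y0,y1) if alongrow else range(x0,x1)):
        j=np.flatnonzero(k[i] if alongrow else k[:,i])
        if len(j)>5: r.append(((j[0]+j[-1])/2,i,len(j)) if alongrow else (i,(j[0]+j[-1])/2,len(j)))
    return np.array(r)
for n,c,roi,f in(("top",T,(465,212,505,275),1),("side",S,(262,285,365,360),0)):
    r=axis(c,roi,f); print(n,"widths",r[:,2].astype(int).tolist())
    rr=r[4:-4]; W=np.array([plane(c,p[:2],135)[:2] for p in rr])
    vx,vy,px,py=cv2.fitLine(W.astype(np.float32),cv2.DIST_HUBER,0,.01,.01).ravel()
    print(n,"axis ang deg",np.degrees(np.arctan2(vy,vx)),"ends",plane(c,r[0],135).round(1),plane(c,r[-1],135).round(1), "y at x=mid",[ (x,round(float(py+vy/vx*(x-px)),1)) for x in(380,420,460,500)])
# soap
for n,c,roi in(("top",T,(330,190,370,240)),("side",S,(270,230,335,285))):
    hsv=cv2.cvtColor(c["image"],cv2.COLOR_BGR2HSV);x0,y0,x1,y1=roi
    m=np.zeros((400,640),np.uint8);m[y0:y1,x0:x1]=cv2.inRange(hsv,(165,50,120),(180,150,255))[y0:y1,x0:x1]
    q=max(cv2.findContours(m,0,2)[0],key=cv2.contourArea)
    W=np.array([plane(c,p,35.5)[:2] for p in q[:,0]],np.float32);r=cv2.minAreaRect(W);print(n,"soap",r)
    m=np.zeros((400,640),np.uint8);m[y0:y1,x0:x1]=cv2.inRange(hsv,(0,0,90),(180,90,255))[y0:y1,x0:x1]
    m[cv2.inRange(hsv,(0,120,0),(20,255,255))>0]=0
    q=max(cv2.findContours(m,0,2)[0],key=cv2.contourArea)
    if n=="top": W=np.array([plane(c,p,32)[:2] for p in q[:,0]],np.float32);print("dish rim",cv2.minAreaRect(W))
# red profile
hsv=cv2.cvtColor(T["image"],cv2.COLOR_BGR2HSV)
for y in(225,235,245,253):print(y,[tuple(int(t) for t in hsv[y,x]) for x in range(455,495,2)])
```

```text
top widths [7, 8, 8, 8, 9, 9, 10, 11, 13, 14, 14, 14, 14, 14, 14, 14, 14, 13, 14, 13, 13, 13, 14, 13, 13, 12, 13, 13, 13, 13, 13, 13, 13, 13, 13, 13, 12, 13, 13, 13, 12, 13, 13, 12, 12, 10, 10]
top axis ang deg 11.379023 ends [ 510.8 -248.2  135. ] [ 409.9 -263.   135. ] y at x=mid [(380, -270.3), (420, -262.2), (460, -254.2), (500, -246.1)]
side widths [9, 14, 17, 21, 21, 21, 21, 22, 23, 23, 24, 23, 23, 24, 23, 24, 25, 25, 24, 23, 23, 23, 23, 24, 24, 23, 23, 23, 22, 23, 22, 24, 23, 24, 23, 22, 22, 22, 23, 23, 24, 24, 23, 23, 23, 23, 24, 24, 23, 23, 23, 23, 24, 24, 24, 24, 23, 22, 23, 23, 22, 22, 23, 22, 22, 20, 20, 19, 18, 18, 19, 18, 18, 18, 18, 18, 18, 19, 11]
side axis ang deg 11.20913 ends [ 407.1 -266.2  135. ] [ 518.5 -246.8  135. ] y at x=mid [(380, -270.5), (420, -262.6), (460, -254.6), (500, -246.7)]
top soap ((517.5896606445312, 29.986289978027344), (74.63815307617188, 39.34558868408203), 31.95327377319336)
dish rim ((516.1043701171875, 27.90386962890625), (115.57191467285156, 86.02088165283203), 55.986080169677734)
side soap ((516.8193359375, 24.92424774169922), (74.74355
[... 549 characters left out ...]
49), (150, 6, 45), (10, 18, 42), (7, 138, 83), (8, 154, 185), (9, 153, 187), (9, 155, 186)]
245 [(8, 152, 185), (8, 154, 184), (1, 200, 238), (1, 200, 223), (4, 192, 141), (9, 154, 184), (9, 151, 192), (9, 156, 186), (9, 153, 187), (9, 158, 192), (8, 151, 167), (139, 49, 42), (130, 16, 49), (110, 13, 57), (132, 26, 50), (140, 16, 48), (135, 23, 45), (110, 26, 30), (8, 153, 172), (9, 159, 186)]
253 [(5, 180, 212), (1, 197, 240), (1, 205, 208), (5, 174, 129), (9, 154, 189), (9, 156, 185), (9, 151, 191), (8, 158, 187), (9, 154, 192), (9, 156, 188), (9, 157, 184), (9, 90, 155), (110, 15, 50), (105, 11, 47), (128, 18, 57), (135, 10, 50), (114, 26, 49), (144, 33, 39), (120, 10, 26), (9, 155, 184)]
```

```bash
cat >> h.py <<'E'
def gunR(a=np.radians(11.3)):
    ex=np.array([np.cos(a),np.sin(a),0]); f=np.array([-np.sin(a),np.cos(a),0]); t=np.radians(20)
    ey=np.cos(t)*f-np.sin(t)*np.array([0,0,1]); return np.c_[ex,ey,np.cross(ex,ey)]
E
python3 - <<'E'
from h import *
T,S=load("top"),load("side");G=gunR()
for ox in(470,480,490,500):
    O=np.array([ox,-254.4+.2*(ox-460),135])
    print(ox)
    for k,p in dict(noz=(82,116,0),end=(-94,0,0),trigtip=(-50,44,0),pad=(0,38,0),hx43=(43,0,0)).items():
        P=O+G@p; print("  ",k,P.round(0),proj(T,P).round(1),proj(S,P).round(1))
E
```

```text
470
   noz [ 529. -129.   95.] [417.8 206.1] [333.5 273.4]
   end [ 378. -271.  135.] [490.1 273.1] [253.3 345.8]
   trigtip [ 413. -222.  120.] [463.8 256.5] [274.2 319.3]
   pad [ 463. -217.  122.] [461.1 233.8] [308.8 307.5]
   hx43 [ 512. -244.  135.] [474.  211.4] [348.9 305.6]
480
   noz [ 539. -127.   95.] [416.9 201.9] [338.9 271.3]
   end [ 388. -269.  135.] [488.8 268.3] [261.1 342.5]
   trigtip [ 423. -220.  120.] [462.7 252. ] [281.1 316.5]
   pad [ 473. -215.  122.] [460.  229.4] [315.3 304.9]
   hx43 [ 522. -242.  135.] [472.9 206.9] [355.2 302.9]
490
   noz [ 549. -125.   95.] [415.9 197.6] [344.2 269.3]
   end [ 398. -267.  135.] [487.6 263.7] [268.8 339.2]
   trigtip [ 433. -218.  120.] [461.6 247.4] [287.9 313.8]
   pad [ 483. -213.  122.] [458.8 224.9] [321.7 302.3]
   hx43 [ 532. -240.  135.] [471.7 202.5] [361.5 300.3]
500
   noz [ 559. -123.   95.] [414.9 193.5] [349.4 267.4]
   end [ 408. -265.  135.] [486.4 259. ] [276.4 336.1]
   trigtip [ 443. -216.  120.] [460.4 242.9] [294.6 311.1]
   pad [ 493. -211.  122.] [457.7 220.5] [328.  299.8]
   hx43 [ 542. -238.  135.] [470.6 198. ] [367.7 297.7]
```

```bash
cat >> h.py <<'E'
O=np.array([472,-252.,135]); G=gunR()
def sq(back,x=-2,y=6.5,s=1):
    xt=-G[:,2]; yt=s*G[:,1]; R=np.c_[xt,yt,np.cross(xt,yt)]
    return O+G@[x,y,0]-xt*(6+back)*1.0 if 0 else O+G@[x,y,0]-xt*(6+back), R
def dish(z,s=1,c=(517.2,27.5),a=32):
    a=np.radians(a); xt=np.array([0,0,-1.]); yt=s*np.array([-np.sin(a),np.cos(a),0])
    return np.array([*c,z+6]),np.c_[xt,yt,np.cross(xt,yt)]
def show(t):
    d,r,o=delta(*t); print("lin",d.round(2),"rot",r.round(1),"pos",o["tool_pos"].round(1),"tgt",t[0].round(1),"q",o["joint_positions"].round(2),"w",round(o["grip_width"],1),"F",o["contact_force"].round(1),"t",o["time"])
E
python3 - <<'E'
from h import *
for s in(1,-1): show(sq(120,s=s)); show(dish(24,s=s))
o=delta(*sq(0))[2];print(Ro.from_euler("xyz",o["tcp_rot"]).as_matrix().round(2))
E
```

```text
lin [ 3.000e-02 -1.971e+01 -3.825e+01] rot [-172.   -30.5   -1.4] pos [ 150.5 -502.6  251.1] tgt [ 460.4 -204.1  251.2] q [-1.43  0.34  1.52 -0.    1.28 -0.15] w 92.0 F [ 0.4 -0.  -0.7] t 0.1
lin [ 22.18 -40.24 -50.32] rot [1.647e+02 1.000e-01 0.000e+00] pos [ 150.5 -502.6  251.1] tgt [517.2  27.5  30. ] q [-1.43  0.34  1.52 -0.    1.28 -0.15] w 92.0 F [ 0.4 -0.  -0.7] t 0.1
lin [ 3.000e-02 -1.971e+01 -3.825e+01] rot [ 5.3 -0.9 20.1] pos [ 150.5 -502.6  251.1] tgt [ 460.4 -204.1  251.2] q [-1.43  0.34  1.52 -0.    1.28 -0.15] w 92.0 F [ 0.4 -0.  -0.7] t 0.1
lin [ 22.18 -40.24 -50.32] rot [-15.3  -0.    0.1] pos [ 150.5 -502.6  251.1] tgt [517.2  27.5  30. ] q [-1.43  0.34  1.52 -0.    1.28 -0.15] w 92.0 F [ 0.4 -0.  -0.7] t 0.1
[[-0.    0.29 -0.96]
 [ 0.   -0.96 -0.29]
 [-1.   -0.   -0.  ]]
```

```bash
python3 -m crank '[{"linear":[0,-2,-3.8],"delta_rot":[0,0,0],"fingers":1},{"linear":[0,-2,-3.8],"delta_rot":[0,0,0],"fingers":1},{"linear":[0,-2,-3.8],"delta_rot":[0,0,0],"fingers":1},{"linear":[0,-2,-3.8],"delta_rot":[0,0,0],"fingers":1},{"linear":[0,-2,-3.8],"delta_rot":[0,0,0],"fingers":1}]'; python3 -m crank '[{"linear":[0,-2,-3.8],"delta_rot":[1,0,4],"fingers":1},{"linear":[0,-2,-3.8],"delta_rot":[1,0,4],"fingers":1},{"linear":[0,-2,-3.8],"delta_rot":[1,0,4],"fingers":1},{"linear":[0,-2,-3.8],"delta_rot":[1,0,4],"fingers":1},{"linear":[0,-2,-3.8],"delta_rot":[1,0,4],"fingers":1}]'; python3 -c "
from h import *
show(sq(120,s=-1));show(sq(0,s=-1))"
```

```text
time: 0.6
tool_pos: [304.7, -351.2, 251.5]
tcp_rot: [-1.325, 1.57, 2.107]
contact_force: [0.5, -0.5, 0.2]
grip_width: 91.9
time: 1.1
tool_pos: [463.8, -207.7, 238.8]
tcp_rot: [1.62, 1.218, -1.32]
contact_force: [0.1, -1.0, 0.1]
grip_width: 92.0
lin [-1.31  0.03  0.24] rot [ 0.1 -1.1 -0.2] pos [ 463.8 -207.7  238.8] tgt [ 460.4 -204.1  251.2] q [-0.42  0.24  1.76 -0.34  0.95  1.13] w 92.0 F [ 0.1 -1.   0.1] t 1.1
lin [10.69 -0.    0.46] rot [ 0.1 -1.1 -0.2] pos [ 463.8 -207.7  238.8] tgt [ 468.4 -244.4  138.4] q [-0.42  0.24  1.76 -0.34  0.95  1.13] w 92.0 F [ 0.1 -1.   0.1] t 1.1
```

```bash
python3 -m crank '[{"linear":[1.2,0,0.25],"delta_rot":[0,-1,0],"fingers":1},{"linear":[1.2,0,0.1],"delta_rot":[0,0,0],"fingers":1},{"linear":[1.2,0,0],"delta_rot":[0,0,0],"fingers":1},{"linear":[1.0,0,0],"delta_rot":[0,0,0],"fingers":1},{"linear":[0.6,0,0],"delta_rot":[0,0,0],"fingers":1}]'
python3 - <<'E'
from h import *
from plant import capture
show(sq(0,s=-1))
T=capture("top")["image"][170:290,390:520];S=capture("side")["image"][200:380,220:420]
T=cv2.resize(T,(433,400),interpolation=2);S=cv2.resize(S,(367,330),interpolation=2)
im=np.zeros((400,800,3),np.uint8);im[:,:433]=T;im[:330,433:]=S
cv2.imwrite("pics/c2.png",im)
E
```

```text
time: 1.6
tool_pos: [462.2, -228.3, 188.6]
tcp_rot: [1.563, 1.223, -1.38]
contact_force: [-0.2, -0.0, -0.1]
grip_width: 91.7
lin [ 5.29 -0.11 -0.31] rot [0.1 0.1 0.1] pos [ 462.2 -228.3  188.6] tgt [ 468.4 -244.4  138.4] q [-0.45  0.32  1.81 -0.38  0.84  1.15] w 91.7 F [-0.2 -0.  -0.1] t 1.6
```

View pics/c2.png

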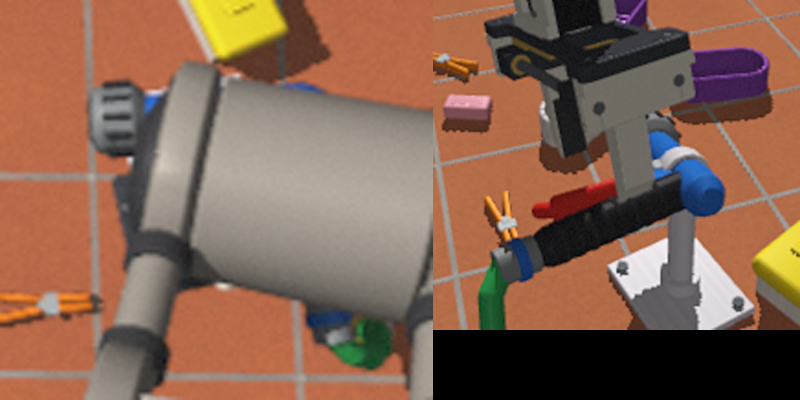

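The side crop shows the fingers open above the handle. The rear finger is at crop (633,160) and the front finger at (572,120), ahead of the trigger. The body is clear of the barrel. I go on in.

```bash
python3 -m crank '[{"linear":[1.2,-0.1,-0.15],"delta_rot":[0,0,0],"fingers":1},{"linear":[1.2,0,-0.15],"delta_rot":[0,0,0],"fingers":1},{"linear":[1.2,0,0],"delta_rot":[0,0,0],"fingers":1},{"linear":[1.0,0,0],"delta_rot":[0,0,0],"fingers":1},{"linear":[0.6,0,0],"delta_rot":[0,0,0],"fingers":1}]'
python3 - <<'E'
from h import *
from plant import capture
show(sq(0,s=-1))
E
```

```text
time: 2.2
tool_pos: [468.8, -243.4, 139.0]
tcp_rot: [1.563, 1.223, -1.379]
contact_force: [0.6, 0.9, 0.9]
grip_width: 91.8
lin [0.09 0.06 0.05] rot [0.2 0.1 0.1] pos [ 468.8 -243.4  139. ] tgt [ 468.4 -244.4  138.4] q [-0.48  0.4   1.84 -0.42  0.72  1.19] w 91.8 F [0.6 0.9 0.9] t 2.2
```

```bash
python3 -m crank '[{"linear":[0,0.1,0],"delta_rot":[0,0,0],"fingers":0.4},{"linear":[0,0,0],"delta_rot":[0,0,0],"fingers":0.4},{"linear":[0,0,0],"delta_rot":[0,0,0],"fingers":0.4},{"linear":[0,0,0],"delta_rot":[0,0,0],"fingers":0.4},{"linear":[0,0,0],"delta_rot":[0,0,0],"fingers":0.4}]'
python3 - <<'E'
from h import *
from plant import capture
show(sq(0,s=-1))
for n in("top","side"):
    c=capture(n); cv2.imwrite(f"pics/{n}_sq.png",c["image"])
S=cv2.imread("pics/side_sq.png")[180:380,220:420]; cv2.imwrite("pics/c3.png",cv2.resize(S,(600,600),interpolation=2))
E
```

```text
time: 2.7
tool_pos: [467.2, -242.7, 139.7]
tcp_rot: [1.554, 1.226, -1.388]
contact_force: [-7.3, 6.0, -1.5]
grip_width: 56.5
lin [ 0.19  0.14 -0.09] rot [0.2 0.3 0.2] pos [ 467.2 -242.7  139.7] tgt [ 468.4 -244.4  138.4] q [-0.48  0.4   1.84 -0.42  0.72  1.19] w 56.5 F [-7.3  6.  -1.5] t 2.7
```

View pics/c3.png

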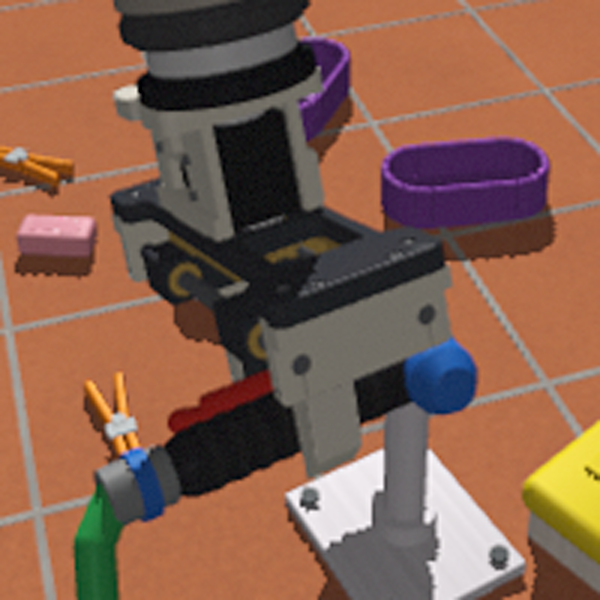

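```bash
python3 -m crank '[{"linear":[0,0,0.2],"delta_rot":[0,0,0],"fingers":0.4},{"linear":[0,0,0.2],"delta_rot":[0,0,0],"fingers":0.4},{"linear":[0,0,0],"delta_rot":[0,0,0],"fingers":0.4},{"linear":[0,0,0],"delta_rot":[0,0,0],"fingers":0.4},{"linear":[0,0,0],"delta_rot":[0,0,0],"fingers":0.4}]'
python3 - <<'E'
from h import *
from plant import bot
show(sq(0,s=-1)); print((G.T@bot.get_obs()["contact_force"]).round(1),bot.get_obs()["moment"].round(2))
E
```

```text
time: 3.3
tool_pos: [466.3, -242.5, 139.7]
tcp_rot: [1.573, 1.225, -1.368]
contact_force: [7.4, 10.9, -10.3]
grip_width: 44.9
lin [ 0.19  0.17 -0.17] rot [ 0.2 -0.1  0.2] pos [ 466.3 -242.5  139.7] tgt [ 468.4 -244.4  138.4] q [-0.48  0.4   1.85 -0.41  0.71  1.18] w 44.9 F [  7.4  10.9 -10.3] t 3.3
[ 9.4 12.2 -6.6] [ 2.38 -0.83  0.6 ]
```

```bash
python3 -m crank '[{"linear":[0,0,0],"delta_rot":[0,0,0],"fingers":0.4},{"linear":[0,0,0],"delta_rot":[0,0,0],"fingers":0.4},{"linear":[0,0,0],"delta_rot":[0,0,0],"fingers":0.4},{"linear":[0,0,0],"delta_rot":[0,0,0],"fingers":0.4},{"linear":[0,0,0],"delta_rot":[0,0,0],"fingers":0.4}]'
python3 - <<'E'
from h import *
from plant import capture
show(sq(0,s=-1))
t=capture("top")["image"][130:290,270:520];s=capture("side")["image"][180:380,220:420]
cv2.imwrite("pics/c4.png",np.hstack([cv2.resize(t,(469,300),interpolation=2),cv2.resize(s,(300,300),interpolation=2)]))
E
```

```text
time: 3.8
tool_pos: [466.3, -242.5, 139.7]
tcp_rot: [1.573, 1.225, -1.368]
contact_force: [7.8, 11.1, -9.9]
grip_width: 44.9
lin [ 0.19  0.17 -0.17] rot [ 0.2 -0.1  0.2] pos [ 466.3 -242.5  139.7] tgt [ 468.4 -244.4  138.4] q [-0.48  0.4   1.85 -0.41  0.71  1.18] w 44.9 F [ 7.8 11.1 -9.9] t 3.8
```

View pics/c4.png

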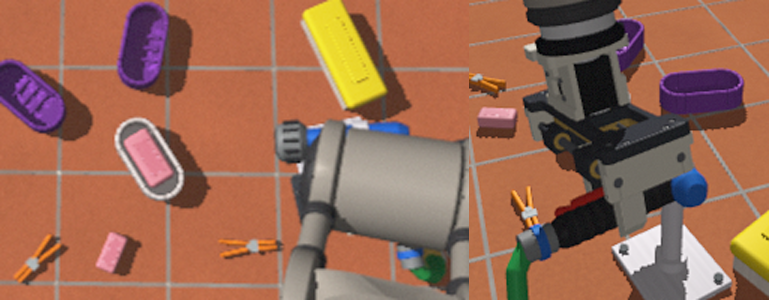

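No jet is drawn in the picture, but the red lever lies against the handle (crop 570,205) and the width of 44.9 mm means the end stop is reached. I hold a little longer, then release.

```bash
python3 -m crank '[{"linear":[0,0,0],"delta_rot":[0,0,0],"fingers":0.4},{"linear":[0,0,0],"delta_rot":[0,0,0],"fingers":0.4},{"linear":[0,0,0],"delta_rot":[0,0,0],"fingers":1},{"linear":[0,0,0],"delta_rot":[0,0,0],"fingers":1},{"linear":[0,0,0],"delta_rot":[0,0,0],"fingers":1}]'; python3 -m crank '[{"linear":[0,0,0],"delta_rot":[0,0,0],"fingers":1},{"linear":[0,0,0],"delta_rot":[0,0,0],"fingers":1},{"linear":[0,0,0],"delta_rot":[0,0,0],"fingers":1},{"linear":[0,0,0],"delta_rot":[0,0,0],"fingers":1},{"linear":[0,0,0],"delta_rot":[0,0,0],"fingers":1}]'
```

```text
time: 4.4
tool_pos: [466.3, -244.0, 140.9]
tcp_rot: [1.574, 1.223, -1.368]
contact_force: [3.2, 4.7, -3.2]
grip_width: 64.3
time: 4.9
tool_pos: [465.3, -245.2, 141.0]
tcp_rot: [1.567, 1.222, -1.375]
contact_force: [-0.3, 0.1, -0.6]
grip_width: 91.6
```

Open and clear. I retreat along -x of the tool.

```bash
python3 -m crank '[{"linear":[-1.5,0,0],"delta_rot":[0,0,0],"fingers":1},{"linear":[-2.5,0,0],"delta_rot":[0,0,0],"fingers":1},{"linear":[-3,0,0],"delta_rot":[0,0,0],"fingers":1},{"linear":[-3,0,0],"delta_rot":[0,0,0],"fingers":1},{"linear":[-3,0,0],"delta_rot":[0,0,0],"fingers":1}]'
python3 - <<'E'
from h import *
from plant import capture
show(dish(160,s=-1));show(dish(160,s=1))
c=capture("side"); print((c["image"][290:330,270:335]*0).shape)
h=cv2.cvtColor(c["image"],cv2.COLOR_BGR2HSV)[285:325,265:335];m=cv2.inRange(h,(0,200,90),(4,255,255))
q=max(cv2.findContours(m,0,2)[0],key=cv2.contourArea);print(cv2.contourArea(q),cv2.minAreaRect(q))
E
```

```text
time: 5.4
tool_pos: [456.4, -201.2, 264.2]
tcp_rot: [1.566, 1.222, -1.376]
contact_force: [0.3, -1.0, -0.8]
grip_width: 91.9
lin [  1.96 -23.29 -10.5 ] rot [-20.4   3.7 -19.8] pos [ 456.4 -201.2  264.2] tgt [517.2  27.5 166. ] q [-0.4   0.21  1.73 -0.34  1.03  1.12] w 91.9 F [ 0.3 -1.  -0.8] t 5.4
lin [  1.96 -23.29 -10.5 ] rot [157.2 -27.7  -5.2] pos [ 456.4 -201.2  264.2] tgt [517.2  27.5 166. ] q [-0.4   0.21  1.73 -0.34  1.03  1.12] w 91.9 F [ 0.3 -1.  -0.8] t 5.4
(40, 65, 3)
415.0 ((36.57477569580078, 21.678319931030273), (12.226511001586914, 56.997562408447266), 67.2490234375)
```

The trigger is back to rest: its blob is at side (301.6,306.7), against (301.8,307.8) before.

```bash
python3 -m crank '[{"linear":[0,-3,-1.4],"delta_rot":[-4,0.7,-4],"fingers":1},{"linear":[0,-3,-1.4],"delta_rot":[-4,0.7,-4],"fingers":1},{"linear":[0,-3,-1.4],"delta_rot":[-4,0.7,-4],"fingers":1},{"linear":[0,-3,-1.4],"delta_rot":[-4,0.7,-4],"fingers":1},{"linear":[0,-3,-1.4],"delta_rot":[-4,0.7,-4],"fingers":1}]'
python3 - <<'E'
from h import *
show(dish(120,s=-1))
E
```

```text
time: 5.95
tool_pos: [473.3, -40.4, 231.1]
tcp_rot: [-1.472, 1.564, 2.224]
contact_force: [-0.4, -0.1, 0.5]
grip_width: 91.6
lin [10.53 -3.38 -7.32] rot [-0.2  0.   0.4] pos [473.3 -40.4 231.1] tgt [517.2  27.5 126. ] q [-0.25  0.27  1.69  0.    1.19  0.77] w 91.6 F [-0.4 -0.1  0.5] t 5.95
```

```bash
python3 -m crank '[{"linear":[1,-0.9,-2],"delta_rot":[0,0,0],"fingers":1},{"linear":[2,-0.9,-2],"delta_rot":[0,0,0],"fingers":1},{"linear":[2.5,-0.9,-2],"delta_rot":[0,0,0.3],"fingers":1},{"linear":[2.5,-0.7,-1.3],"delta_rot":[0,0,0],"fingers":1},{"linear":[1.5,0,0],"delta_rot":[0,0,0],"fingers":1}]'
python3 - <<'E'
from h import *
from plant import capture
show(dish(26,s=-1))
t=capture("top");s=capture("side");c=s
hsv=cv2.cvtColor(c["image"],cv2.COLOR_BGR2HSV);x0,y0,x1,y1=(270,230,335,285)
m=np.zeros((400,640),np.uint8);m[y0:y1,x0:x1]=cv2.inRange(hsv,(165,50,120),(180,150,255))[y0:y1,x0:x1]
q=max(cv2.findContours(m,0,2)[0],key=cv2.contourArea)
W=np.array([plane(c,p,35.5)[:2] for p in q[:,0]],np.float32);print("soap",cv2.minAreaRect(W))
cv2.imwrite("pics/c5.png",np.hstack([cv2.resize(t["image"][130:290,270:520],(469,300),interpolation=2),cv2.resize(s["image"][140:300,210:370],(300,300),interpolation=2)]))
E
```

```text
time: 6.45
tool_pos: [517.4, 27.2, 134.5]
tcp_rot: [-0.139, 1.568, -2.727]
contact_force: [0.2, -0.3, -0.3]
grip_width: 91.7
lin [10.25 -0.03 -0.02] rot [-0.3  0.1  0. ] pos [517.4  27.2 134.5] tgt [517.2  27.5  32. ] q [-0.09  0.46  1.7  -0.    0.98  0.92] w 91.7 F [ 0.2 -0.3 -0.3] t 6.45
soap ((516.64404296875, 23.991655349731445), (76.23316192626953, 37.931724548339844), 32.49742126464844)
```

View pics/c5.png

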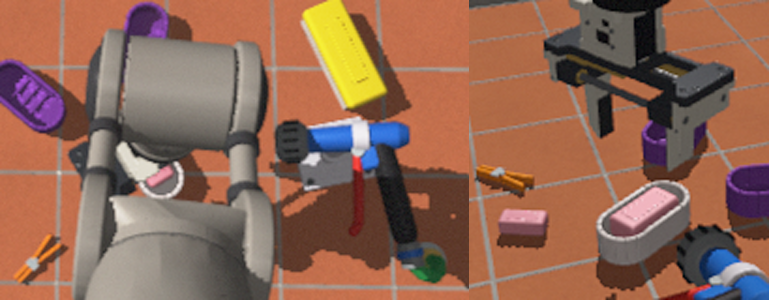

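The dish is where it was, upright with the soap in it, below the open jaws. The trigger is at rest. I descend.

```bash
python3 -m crank '[{"linear":[1.5,0,0],"delta_rot":[0,0,0],"fingers":1},{"linear":[1.5,0,0],"delta_rot":[0,0,0],"fingers":1},{"linear":[1.5,0,0],"delta_rot":[0,0,0],"fingers":1},{"linear":[1,0,0],"delta_rot":[0,0,0],"fingers":1},{"linear":[1,0,0],"delta_rot":[0,0,0],"fingers":1}]';python3 -m crank '[{"linear":[1,0,0],"delta_rot":[0,0,0],"fingers":1},{"linear":[1,0,0],"delta_rot":[0,0,0],"fingers":1},{"linear":[0.7,0,0],"delta_rot":[0,0,0],"fingers":1},{"linear":[0.4,0,0],"delta_rot":[0,0,0],"fingers":1},{"linear":[0.2,0,0],"delta_rot":[0,0,0],"fingers":1}]'; python3 -c "
from h import *
show(dish(25,s=-1))"
```

```text
time: 7.05
tool_pos: [518.0, 25.5, 71.7]
tcp_rot: [1.576, 1.569, -1.015]
contact_force: [-0.1, -0.8, 0.8]
grip_width: 91.8
time: 7.55
tool_pos: [517.4, 25.9, 38.1]
tcp_rot: [0.363, 1.569, -2.227]
contact_force: [-0.1, -0.3, -0.1]
grip_width: 91.9
lin [ 0.71 -0.15 -0.07] rot [-0.4  0.1 -0. ] pos [517.4  25.9  38.1] tgt [517.2  27.5  31. ] q [-0.1   0.6   1.79 -0.    0.75  0.92] w 91.9 F [-0.1 -0.3 -0.1] t 7.55
```

```bash
python3 -m crank '[{"linear":[0.4,-0.1,0],"delta_rot":[0,0,0],"fingers":1},{"linear":[0.2,0,0],"delta_rot":[0,0,0],"fingers":1},{"linear":[0.1,0,0],"delta_rot":[0,0,0],"fingers":1},{"linear":[0,0,0],"delta_rot":[0,0,0],"fingers":0.7},{"linear":[0,0,0],"delta_rot":[0,0,0],"fingers":0.5}]';python3 -m crank '[{"linear":[0,0,0],"delta_rot":[0,0,0],"fingers":0.5},{"linear":[0,0,0],"delta_rot":[0,0,0],"fingers":0.5},{"linear":[0,0,0],"delta_rot":[0,0,0],"fingers":0.5},{"linear":[0,0,0],"delta_rot":[0,0,0],"fingers":0.5},{"linear":[0,0,0],"delta_rot":[0,0,0],"fingers":0.5}]'; python3 -c "
from h import *
show(dish(25,s=-1))"
```

```text
time: 8.05
tool_pos: [517.1, 26.7, 31.6]
tcp_rot: [0.974, 1.57, -1.616]
contact_force: [0.7, 0.0, 0.7]
grip_width: 80.0
time: 8.55
tool_pos: [517.1, 26.7, 31.6]
tcp_rot: [0.911, 1.57, -1.678]
contact_force: [0.4, 0.3, -0.1]
grip_width: 59.7
lin [ 0.06 -0.06 -0.05] rot [-0.4  0.  -0.1] pos [517.1  26.7  31.6] tgt [517.2  27.5  31. ] q [-0.1   0.61  1.79 -0.    0.74  0.92] w 59.7 F [ 0.4  0.3 -0.1] t 8.55
```

Gripped at 59.7 mm. I lift slowly, 10 cm.

```bash
python3 -m crank '[{"linear":[0,0,0],"delta_rot":[0,0,0],"fingers":0.5},{"linear":[-0.3,0,0],"delta_rot":[0,0,0],"fingers":0.5},{"linear":[-0.5,0,0],"delta_rot":[0,0,0],"fingers":0.5},{"linear":[-0.7,0,0],"delta_rot":[0,0,0],"fingers":0.5},{"linear":[-0.9,0,0],"delta_rot":[0,0,0],"fingers":0.5}]';python3 -m crank '[{"linear":[-1,0,0],"delta_rot":[0,0,0],"fingers":0.5},{"linear":[-1,0,0],"delta_rot":[0,0,0],"fingers":0.5},{"linear":[-1,0,0],"delta_rot":[0,0,0],"fingers":0.5},{"linear":[-1,0,0],"delta_rot":[0,0,0],"fingers":0.5},{"linear":[-1,0,0],"delta_rot":[0,0,0],"fingers":0.5}]';python3 -m crank '[{"linear":[-0.9,0,0],"delta_rot":[0,0,0],"fingers":0.5},{"linear":[-0.7,0,0],"delta_rot":[0,0,0],"fingers":0.5},{"linear":[-0.5,0,0],"delta_rot":[0,0,0],"fingers":0.5},{"linear":[-0.3,0,0],"delta_rot":[0,0,0],"fingers":0.5},{"linear":[-0.2,0,0],"delta_rot":[0,0,0],"fingers":0.5}]';python3 -m crank '[{"linear":[0,0,0],"delta_rot":[0,0,0],"fingers":0.5},{"linear":[0,0,0],"delta_rot":[0,0,0],"fingers":0.5},{"linear":[0,0,0],"delta_rot":[0,0,0],"fingers":0.5},{"linear":[0,0,0],"delta_rot":[0,0,0],"fingers":0.5},{"linear":[0,0,0],"delta_rot":[0,0,0],"fingers":0.5}]'
python3 - <<'E'
from h import *
from plant import capture
show(dish(125,s=-1))
t=capture("top");s=capture("side")
cv2.imwrite("pics/c6.png",np.hstack([cv2.resize(t["image"][100:300,250:520],(405,300),interpolation=2),cv2.resize(s["image"][140:300,210:420],(394,300),interpolation=2)]))
E
```

```text
time: 9.05
tool_pos: [516.8, 26.8, 55.9]
tcp_rot: [0.262, 1.569, -2.328]
contact_force: [0.2, 0.2, -2.7]
grip_width: 59.8
time: 9.55
tool_pos: [517.0, 26.8, 106.5]
tcp_rot: [0.898, 1.57, -1.691]
contact_force: [0.4, -0.0, -3.4]
grip_width: 59.9
time: 10.05
tool_pos: [516.9, 26.9, 131.6]
tcp_rot: [0.484, 1.569, -2.105]
contact_force: [-0.3, -0.1, -3.0]
grip_width: 59.9
time: 10.55
tool_pos: [516.9, 26.9, 131.3]
tcp_rot: [0.474, 1.569, -2.116]
contact_force: [0.2, 0.0, -2.8]
grip_width: 59.7
lin [ 0.03 -0.04 -0.06] rot [-0.4  0.1 -0. ] pos [516.9  26.9 131.3] tgt [517.2  27.5 131. ] q [-0.1   0.46  1.71 -0.    0.97  0.92] w 59.7 F [ 0.2  0.  -2.8] t 10.55
```

View pics/c6.png

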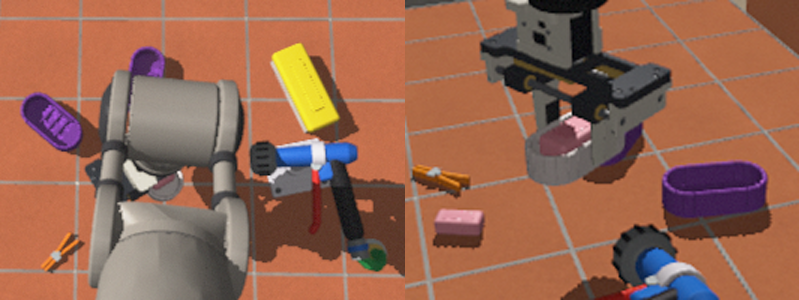

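The dish hangs level in the jaws (crop 570,150) with the soap in it. The load of 2.8 N matches dish plus soap, and the lift is 99.7 mm.

```bash
python3 -c "
from plant import workorder
print(workorder.close_job())"
```

```text
the job is handed in; nothing more can be done
None
```

The job is done and handed in at about 10.7 s of robot time.

- **Squeeze:** I squeezed the trigger to 44.9 mm across, below the 46 mm that marks the end stop, and held it there for roughly 0.8–1 s. The exact moment it reached the stop was not recorded.
- **Release:** After I let go, the trigger was back at its rest position to about 1 pixel in the side view.
- **Lift:** I then gripped the white dish by its sides (59.7 mm) and raised it 99.7 mm straight up.
- **Last checks:** The tool was still vertical to about 0.1°. The load was 2.8 N, which fits dish plus soap. The last picture shows the dish level with the soap in it. The brush and clothespin A were in view and looked untouched. The second clothespin, beside the gun, was hidden by the arm in that picture. It looked in place in the picture taken during the squeeze.

**Not confirmed or off:**
- No jet is drawn in the images, so the wetting rests on the trigger travel alone.
- At the start of the squeeze there was a 7 N sideways push, perhaps the gripper against the barrel. I moved the tool 4 mm away from the barrel. At full squeeze the force was about 17 N, and it went back to zero on release.

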